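# Return the four hand tools to their foam inserts

## Task

Tidy up at the end of the shift: put each of the four hand tools lying on the low drawer cabinet (long-nosed pliers, side cutters, long and short screwdriver) back into the cut-out of its own shape and length in the foam inserts of the tool tray, so that it lies flat and fully down in its pocket. Let go of each tool, and leave the thread-lock bottle and the marker pen where they are; the tools over by the power supply and the clamp fixture belong there.

Things in the scene. Friction and masses are not known exactly. Their poses are not given: they have to be found in the camera images.
- nose_pliers_grip (a point): Long-nosed pliers, blue grips, long thin pointed nose, lying closed on the cabinet: 172 mm long, 56 mm over the grips, 13 mm thick. Point: on the centre line half-way along, behind the joint, 5 mm above the underside (middle of the thickness); 36 mm wide there, narrowing to 20 mm towards the nose. Nose tip and grip ends 86 mm from the point. y: along the tool towards the handle end; x: across; z: up.
- cutters_grip (a point): Side cutters, red grips, short blunt head, lying closed on the cabinet: 150 mm long, 56 mm over the grips, 13 mm thick. Point: on the centre line half-way along, 5 mm above the underside (middle of the thickness); 43 mm wide there, narrowing to 20 mm towards the head. Head tip and grip ends 75 mm from the point. y: along the tool towards the handle end; x: across; z: up.
- driver_cross_grip (a point): The longer of two screwdrivers: 193 mm, blade 100 mm, red handle 78 mm long, 28 mm wide, 31 mm high, lying on the cabinet. Point: in the handle, half-way up (13.5 mm above the cabinet top), near the balance point; the handle runs from it 52 mm back and 26 mm forward, the blade tip is 134 mm away. y: along the tool towards the handle end; x: across; z: up.
- driver_flat_grip (a point): The shorter of two screwdrivers: 168 mm, blade 75 mm, yellow handle 78 mm long, 28 mm wide, 31 mm high, lying on the cabinet. Point: in the handle, half-way up (13.5 mm above the cabinet top), near the balance point; the handle runs from it 47 mm back and 31 mm forward, the blade tip is 113 mm away. y: along the tool towards the handle end; x: across; z: up.
- nose_insert_seat (a point): Fixed foam insert (82 x 246 mm, dark with light pocket floor, foam top 28 mm above the cabinet top) in the tool tray; longer pliers-shaped pocket, 186 mm long, 9 mm deep, a foam tongue between the grips, 6 mm of play all round, mouth chamfered 4 mm. Point (on all four inserts): where the tool's own point lies once it is seated; here 24 mm above the cabinet top. y: along the pocket towards the tool's handle end; x: across; z: up.
- cutter_insert_seat (a point): Fixed insert, same size, with the shorter pliers-shaped pocket: 164 mm long, short head, foam tongue, 9 mm deep. Point 24 mm above the cabinet top. The four inserts lie side by side, 84 mm apart. A finger trough, 48 mm long in y, floor 8 mm above the cabinet top, runs across all four in one line, centred on these points. y: along the pocket towards the tool's handle end; x: across; z: up.
- long_driver_insert_seat (a point): Fixed insert, same size, with the longer screwdriver-shaped pocket: 200 mm long in all, handle part 42 mm wide and 20 mm deep, then a groove 15 mm wide and 13 mm deep for the blade. Same play and trough. Point 21.5 mm above the cabinet top. y: along the pocket towards the tool's handle end; x: across; z: up.
- short_driver_insert_seat (a point): Fixed insert, same size, with the shorter screwdriver-shaped pocket: 174 mm long in all, handle part 42 mm wide and 20 mm deep, then a groove 15 mm wide and 13 mm deep for the blade. Same play and trough. Point 21.5 mm above the cabinet top. y: along the pocket towards the tool's handle end; x: across; z: up.
- thread_lock: Thread-lock bottle, white and yellow with an orange spout, 41 mm across, 104 mm high, standing on the drawer cabinet whose matted top, 100 mm above the bench, carries all the things; stays where it is. Origin: centre of its underside; z up.
- marker_black: Black and white marker pen, 128 mm long, 13 mm thick, lying on the cabinet; it has no pocket and stays where it is. Origin: at its underside, half-way along; y along the pen.

How it is judged:
At the end, for the whole second after the job is handed in: Each of the four tools rests in the pocket of its own shape: its point within 14 mm horizontally and 5 mm in height of its seat point, along the pocket within 0.15 rad, level within 0.12 rad, let go and at rest (horizontal distance between nose_pliers_grip and nose_insert_seat below 0.014 m and z of nose_pliers_grip in the frame of nose_insert_seat between -0.005 and 0.005 m and angle between the y axis of nose_pliers_grip and the y axis of nose_insert_seat, either way round below 0.15 rad and angle between each of nose_pliers_grip, cutters_grip, driver_cross_grip, driver_flat_grip's own z axis and vertical below 0.12 rad and linear speed of each of nose_pliers, cutters, driver_cross, driver_flat below 0.01 m/s and horizontal distance between cutters_grip and cutter_insert_seat below 0.014 m and z of cutters_grip in the frame of cutter_insert_seat between -0.005 and 0.005 m and angle between the y axis of cutters_grip and the y axis of cutter_insert_seat, either way round below 0.15 rad and horizontal distance between driver_cross_grip and long_driver_insert_seat below 0.014 m and z of driver_cross_grip in the frame of long_driver_insert_seat between -0.005 and 0.005 m and angle between the y axis of driver_cross_grip and the y axis of long_driver_insert_seat, either way round below 0.15 rad and horizontal distance between driver_flat_grip and short_driver_insert_seat below 0.014 m and z of driver_flat_grip in the frame of short_driver_insert_seat between -0.005 and 0.005 m and angle between the y axis of driver_flat_grip and the y axis of short_driver_insert_seat, either way round below 0.15 rad); the robot touches nothing.
It fails at once if the thread-lock bottle is pushed aside or knocked over (distance of thread_lock from where it was at the start of the episode above 0.03 m or angle between thread_lock's own z axis and vertical above 0.5 rad).
It fails at once if the marker pen is moved (distance of marker_black from where it was at the start of the episode above 0.03 m).
It also fails if it takes over 104 s, if anything falls off the work surface, if the arm or the gripper's body presses on something with over 40 N, if the wrist force passes 120 N, or if a joint passes its speed limit or range.

## Robot

A 6-joint arm with a two-finger parallel gripper is mounted at the origin on a cart in front of the work surface, level with it; the furniture and walls round the work are solid. World frame = base frame: x ahead of the robot, y to its left, z up, the work surface at z = 0. Lengths are in m, angles in rad, forces in N, time in s.
With the tool pointing down it reaches from about 0.275 to 1 m from the base axis. Payload 8.4 kg.
Tool frame: the origin (TCP) lies between the finger pads; the fingertips stand 11 mm ahead of it and the grasp point (between the pads) lies 8 mm behind it; z points along the fingers, y is the line along which they close (so a half turn about z gives the same grasp; the last joint's range is limited). The gripper opens to 85 mm and grips with 20 to 120 N. Pads are 22 mm wide; open, the fingers measure 114 mm over their backs; the gripper's body (76 mm by 85 mm) begins 54 mm behind the grasp point. The pads swing forward as they close: fully open they stand 13 mm farther back than shut.
Start: joints at [-0.002, 0.353, 1.633, -0, 1.155, -0.002], TCP at [0.625, -0, 0.242] pointing down, gripper open.
Joint ranges: [-2.63, 2.63], [-0.92, 2.1], [0.06, 2.66], [-1.3, 4.44], [0, 2.69], [-3.02, 3.02]. Speed limits (rad/s): [2.22, 2.22, 2.79, 3.14, 3.14, 3.14].

## Interface

Orientations are given as a 3x3 rotation matrix whose columns are the frame's x, y, z axes.
In Python, from rig import ctrl gives the robot as it stands.
- The arm moves only by the shell command python3 -m inch 'ROWS' [FORCE]. ROWS is JSON, one flat list of numbers, 7 for each row, row after row: the closure in counts, from 0 (fully open) to 255 (shut), then the shift along the world's x, y, z in mm, then the turn, a rotation vector about the world's x, y, z in rad. In form: [claw, dx, dy, dz, wx, wy, wz, claw, dx, dy, dz, wx, wy, wz, ...]. A call has 1 to 5 rows; each row shifts and turns the commanded pose from where the row before left it; what a row does not reach is not made up. A row lasts 1/10 s, in which the tool goes at most 50 mm and 8.59 degrees, less where a joint would pass 70% of its speed; a pose out of reach is approached as far as the arm can. A call is refused whole if a number of a shift passes 50 or a number of a turn 0.15, either way. A call with a gripper value outside its range is refused whole. The fingers move at their own pace and stop on an object; FORCE is the grip in N (left out, the last holds). Time passes only in rows, so rows that do not move let the fingers close. It gives the time, the measured TCP pose, the force, the opening and the grip force at its end, in the units of the state.
- ctrl.state(): the state, without advancing time (a new reading comes with each control period).
- ctrl.grab_frame(name): name is "scene" or "side" or "wrist"; returns a dict with "img" (384x512x3 uint8, blue, green, red), "mtx" (3x3 intrinsics, pixels), "rvec" (rotation vector, rad) and "tvec" (3), from world to camera coordinates, as OpenCV has them; the wrist camera has in their place "hand_eye" (4x4, takes a point from camera to tool coordinates, whose origin is the TCP and whose axes are the flange's). Camera axes: x right, y down, z forward; pixel columns grow to the right and rows downward; lengths in m; the calibration is good to about 2 mm. A picture is of the moment at which its call begins: read the wrist's pose just before it. There is no depth.
- ctrl.close_job(): hands the job in; it is judged then, once.
The state is a dict: "time_s": time; "joint_pos": joint angles; "joint_velocities": joint speeds; "joint_torque": joint torques, N m; "tool_pos": TCP position; "ee_rot": TCP orientation; "contact_force": force on the tool from outside, world axes, zero at the start; "torque": the same for the moment, N m; "gripper_width": finger opening in m; "grip_force": force on a finger pad.
Only numpy, scipy, OpenCV 4.12 (cv2) and the standard library are available. Lean on these libraries where they do the work, as an engineer would, in place of code of your own. Each camera call takes 0.05 s, during which the arm holds its last target. There are 200 camera calls.

## Working session

There is one attempt and no reset: what is moved stays moved. The work goes in short steps, Python scripts to look and compute and a shell command to move; the robot and the scene stay as the last step left them, time stands still between calls to the robot, and variables do not carry over. Pictures are saved under pics/ and viewed, at most 14 in all, crops included, and the job is handed in when it is done.

```bash
mkdir -p pics; ls
python3 - <<'E'
from rig import ctrl
import cv2
for n in ("scene","side","wrist"):
    f=ctrl.grab_frame(n); cv2.imwrite(f"pics/{n}0.png",f["img"])
    print(n,{k:v for k,v in f.items() if k!="img"})
E
```

```text
pics
scene {'mtx': array([[438.61788441,   0.        , 254.78060916],
       [  0.        , 438.61788441, 190.04370939],
       [  0.        ,   0.        ,   1.        ]]), 'rvec': array([ 0.54616926, -2.42913701,  1.46770212]), 'tvec': array([0.52236107, 0.26458436, 1.18462867])}
side {'mtx': array([[383.5289199 ,   0.        , 258.90964319],
       [  0.        , 383.5289199 , 184.92091264],
       [  0.        ,   0.        ,   1.        ]]), 'rvec': array([ 2.0146505 , -0.53841826,  0.33917195]), 'tvec': array([-0.52685633,  0.27021218,  0.84076679])}
wrist {'mtx': array([[281.05726774,   0.        , 252.45092492],
       [  0.        , 281.05726774, 187.23416227],
       [  0.        ,   0.        ,   1.        ]]), 'hand_eye': array([[-8.20204879e-04, -9.55764845e-01, -2.94130734e-01,
         7.42047541e-02],
       [ 9.99999662e-01, -8.01889511e-04, -1.82866975e-04,
        -1.22174500e-03],
       [-6.10825243e-05, -2.94130784e-01,  9.55765179e-01,
        -1.32466292e-01],
       [ 0.00000000e+00,  0.00000000e+00,  0.00000000e+00,
         1.00000000e+00]])}
```

View pics/scene0.png

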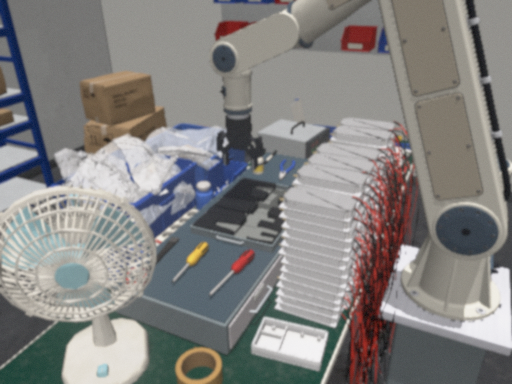

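View pics/side0.png

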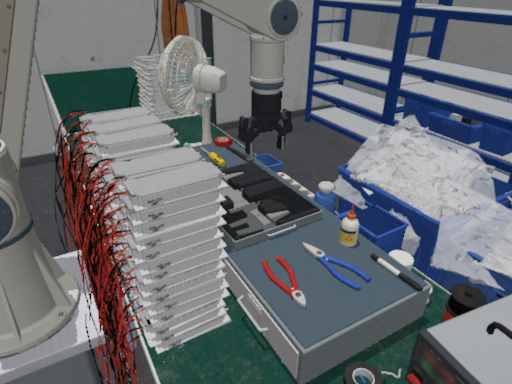

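View pics/wrist0.png

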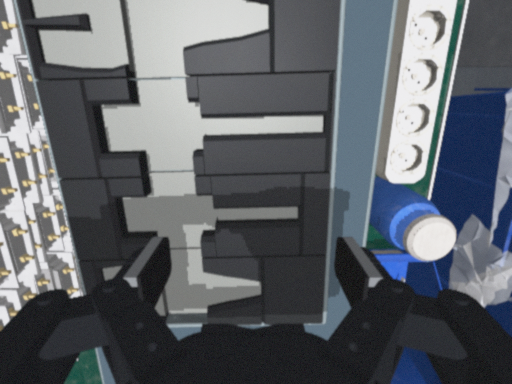

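The scene view shows the yellow driver (handle end 206,243, tip 174,281) and the red one (252,253 to 211,296). The side view shows the cutters (tip 303,303) and pliers (tip 304,245; grips 369,277 and 357,286), with the bottle at (349,235) and the pen from (372,255) to (423,288). The wrist view shows the inserts side by side, with the two driver pockets in the middle.

```bash
cat > h.py <<'E'
from rig import ctrl
import cv2, numpy as np
def grab(n):
    s=ctrl.state(); f=ctrl.grab_frame(n)
    if n=="wrist":
        T=np.eye(4); T[:3,:3]=s["ee_rot"]; T[:3,3]=s["tool_pos"]
        f["T"]=T@f["hand_eye"]            # cam->world
    else:
        R=cv2.Rodrigues(f["rvec"])[0]; T=np.eye(4); T[:3,:3]=R.T; T[:3,3]=-R.T@f["tvec"]; f["T"]=T
    return f
def px(f,uv,z):
    """pixels -> world points on the plane z (array n x 3)"""
    uv=np.atleast_2d(uv).astype(float)
    d=np.c_[uv,np.ones(len(uv))]@np.linalg.inv(f["mtx"]).T@f["T"][:3,:3].T
    o=f["T"][:3,3]; return o+d*((z-o[2])/d[:,2])[:,None]
def proj(f,P):
    P=np.atleast_2d(P); c=(P-f["T"][:3,3])@f["T"][:3,:3]
    p=c@f["mtx"].T; return p[:,:2]/p[:,2:]
E
python3 - <<'E'
from h import *
np.set_printoptions(precision=4,suppress=True)
s=ctrl.state(); print(s["ee_rot"],s["tool_pos"],s["gripper_width"],s["time_s"])
a,b,w=grab("scene"),grab("side"),grab("wrist")
print(a["T"][:3,3],b["T"][:3,3])
print("yel",px(a,[(206,243),(174,281)],.113)); print("red",px(a,[(252,253),(211,296)],.113))
print("cut tip, grips",px(b,[(303,303),(265,263),(280,258)],.107))
print("pl",px(b,[(304,245),(369,277),(357,286)],.107))
print("bottle base",px(b,[(348,244)],.1)); print("pen",px(b,[(372,255),(423,288)],.1065))
print("stack top corner",px(b,[(225,175),(135,112)],.25))
print("ins lines",px(w,[(40,78),(332,72),(60,178),(330,173),(330,248),(325,325),(335,0),(20,0)],.128))
print("trough etc",px(w,[(270,20),(322,123),(298,213),(262,290),(105,123),(125,215)],.119))
E
```

```text
[[-0.0001  1.     -0.0011]
 [ 1.      0.0001 -0.    ]
 [-0.     -0.0011 -1.    ]] [0.6247 0.     0.2417] 0.0853450507790067 0.15
[0.047  1.0573 0.7913] [ 0.1381 -0.7884  0.6456]
yel [[0.617  0.226  0.113 ]
 [0.6022 0.3963 0.113 ]]
red [[0.4818 0.2156 0.113 ]
 [0.493  0.405  0.113 ]]
cut tip, grips [[ 0.4836 -0.3781  0.107 ]
 [ 0.4808 -0.2446  0.107 ]
 [ 0.518  -0.2465  0.107 ]]
pl [[ 0.5913 -0.2347  0.107 ]
 [ 0.6442 -0.3872  0.107 ]
 [ 0.6043 -0.3946  0.107 ]]
bottle base [[ 0.6892 -0.275   0.1   ]]
pen [[ 0.702  -0.3378  0.1065]
 [ 0.7155 -0.4635  0.1065]]
stack top corner [[ 0.4684 -0.0842  0.25  ]
 [ 0.4097  0.4681  0.25  ]]
ins lines [[ 0.4494  0.0922  0.128 ]
 [ 0.6883  0.0965  0.128 ]
 [ 0.4486  0.0073  0.128 ]
 [ 0.6935  0.0118  0.128 ]
 [ 0.6996 -0.0641  0.128 ]
 [ 0.7017 -0.1573  0.128 ]
 [ 0.6864  0.1475  0.128 ]
 [ 0.4465  0.1477  0.128 ]]
trough etc [[ 0.6376  0.1362  0.119 ]
 [ 0.6853  0.0553  0.119 ]
 [ 0.668  -0.0308  0.119 ]
 [ 0.6336 -0.1196  0.119 ]
 [ 0.4925  0.0554  0.119 ]
 [ 0.4984 -0.0328  0.119 ]]
```

```bash
python3 -m inch '[0,-9,-32,14,0,0,0,0,-9,-32,14,0,0,0,0,-9,-32,14,0,0,0,0,-9,-32,14,0,0,0,0,-9,-32,14,0,0,0]'; python3 -m inch '[0,0,0,0,0,0,0,0,0,0,0,0,0,0]'
python3 - <<'E'
from h import *
f=grab("wrist"); cv2.imwrite("pics/w1.png",cv2.resize(f["img"],(800,600),interpolation=cv2.INTER_CUBIC)); np.save("w1T.npy",f["T"])
a,b=grab("scene"),grab("side")
print(px(b,[(228,292)],0),px(a,[(280,310),(333,325)],0), px(b,[(225,175)],.2),px(a,[(280,190)],.2))
E
```

```text
time_s: 0.8
tool_pos: [0.5794, -0.1612, 0.3129]
ee_rot: [[-0.0, 1.0, 0.0], [1.0, 0.0, -0.0], [-0.0, 0.0, -1.0]]
contact_force: [1.3, 0.8, 0.2]
gripper_width: 0.0854
grip_force: 0.0
time_s: 1.0
tool_pos: [0.5799, -0.1604, 0.3125]
ee_rot: [[0.002, 1.0, 0.001], [1.0, -0.002, 0.0], [0.0, 0.001, -1.0]]
contact_force: [-0.5, -0.0, 0.4]
gripper_width: 0.0853
grip_force: 0.0
[[ 0.42055175 -0.18225075  0.        ]] [[ 3.78718236e-01  2.67910623e-01  0.00000000e+00]
 [ 2.40680663e-01  2.61567399e-01 -1.11022302e-16]] [[0.51013727 0.00477234 0.2       ]] [[0.49035623 0.00971969 0.2       ]]
```

View pics/w1.png

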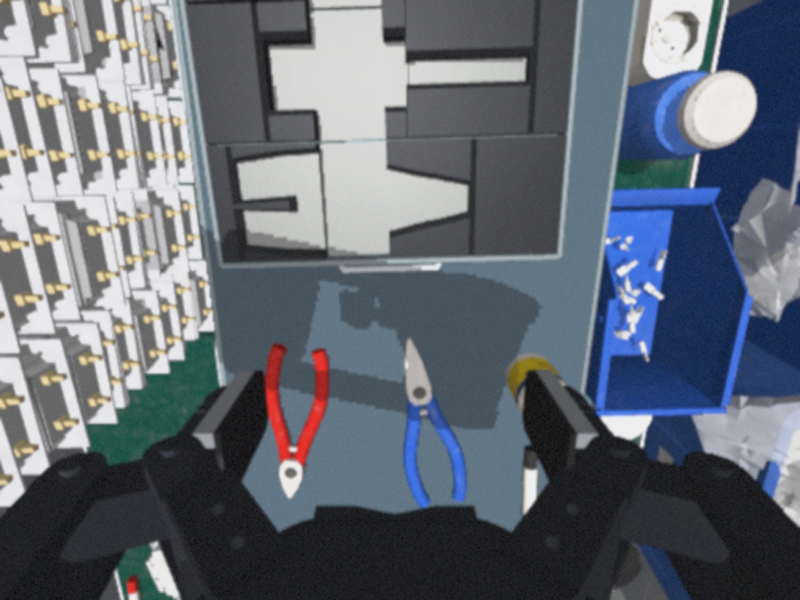

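The wrist view shows the short, blunt cutter pocket in the nearest insert (232,195 to 468,205). The cutters' tip is at (290,495) with grips at (279,347) and (320,351). The pliers' tip is at (408,340) with grips at (425,503) and (460,495). The bottle is at (532,372).

```bash
python3 -m inch '[0,-4,50,0,0,0,0,0,-4,50,0,0,0,0,0,-4,50,0,0,0,0,0,-4,50,0,0,0,0,0,-4,50,0,0,0,0]'; python3 -m inch '[0,0,50,0,0,0,0,0,0,50,0,0,0,0,0,0,50,0,0,0,0,0,0,0,0,0,0,0,0,0,0,0,0,0,0]'
python3 - <<'E'
from h import *
np.set_printoptions(precision=4,suppress=True)
f=grab("wrist"); cv2.imwrite("pics/w2.png",cv2.resize(f["img"],(800,600),interpolation=cv2.INTER_CUBIC)); np.save("w2T.npy",f["T"])
f["T"]=np.load("w1T.npy"); k=.64
P=lambda l,z:px(f,np.array(l)*k,z)
print("pliers",P([(408,340),(425,503),(460,495)],.106)); print("cut",P([(290,495),(279,347),(320,351)],.106))
print("bottle",P([(532,372)],.2)); print("pen",P([(531,448)],.106))
print("tray edge r",P([(562,255),(588,0)],.128)); print("front",P([(224,263),(562,255)],.128)); print("line34",P([(209,145),(566,133)],.128))
print("cutter pocket",P([(232,195),(468,205)],.119),"groove short",P([(527,60),(527,82),(407,60),(407,83)],.115))
print("trough floor edges",P([(322,145),(388,145),(328,250),(390,250)],.108))
print("stack",P([(190,215),(215,300)],.2))
b=grab("side"); o=b["T"][:3,3]; q=px(b,[(225,175)],.2)[0]; d=q-o; print("stack top at x=.425",o+d*((.425-o[0])/d[0]))
E
```

```text
time_s: 1.65
tool_pos: [0.5592, 0.0922, 0.3118]
ee_rot: [[-0.001, 1.0, -0.001], [1.0, 0.001, 0.0], [0.0, -0.001, -1.0]]
contact_force: [0.6, -0.6, -0.1]
gripper_width: 0.0859
grip_force: 0.0
time_s: 2.15
tool_pos: [0.5591, 0.2412, 0.3114]
ee_rot: [[-0.004, 1.0, -0.001], [1.0, 0.004, -0.001], [-0.001, -0.001, -1.0]]
contact_force: [-0.5, -1.4, 0.2]
gripper_width: 0.0853
grip_force: 0.0
pliers [[ 0.5899 -0.232   0.106 ]
 [ 0.6071 -0.3991  0.106 ]
 [ 0.6399 -0.39    0.106 ]]
cut [[ 0.4799 -0.3895  0.106 ]
 [ 0.4817 -0.2381  0.106 ]
 [ 0.5159 -0.2418  0.106 ]]
bottle [[ 0.6636 -0.2132  0.2   ]]
pen [[ 0.7021 -0.3382  0.106 ]]
tray edge r [[ 0.7021 -0.1552  0.128 ]
 [ 0.7005  0.0078  0.128 ]]
front [[ 0.4527 -0.1605  0.128 ]
 [ 0.7021 -0.1552  0.128 ]]
line34 [[ 0.4521 -0.0778  0.128 ]
 [ 0.6955 -0.0707  0.128 ]]
cutter pocket [[ 0.4608 -0.112   0.119 ]
 [ 0.6327 -0.1196  0.119 ]] groove short [[ 0.6687 -0.0235  0.115 ]
 [ 0.6699 -0.0371  0.115 ]
 [ 0.5876 -0.0233  0.115 ]
 [ 0.5877 -0.0375  0.115 ]]
trough floor edges [[ 0.5263 -0.0774  0.108 ]
 [ 0.5743 -0.0776  0.108 ]
 [ 0.527  -0.155   0.108 ]
 [ 0.5753 -0.1552  0.108 ]]
stack [[ 0.4657 -0.1164  0.2   ]
 [ 0.4735 -0.1659  0.2   ]]
stack top at x=.425 [ 0.425  -0.1768  0.302 ]
```

View pics/w2.png

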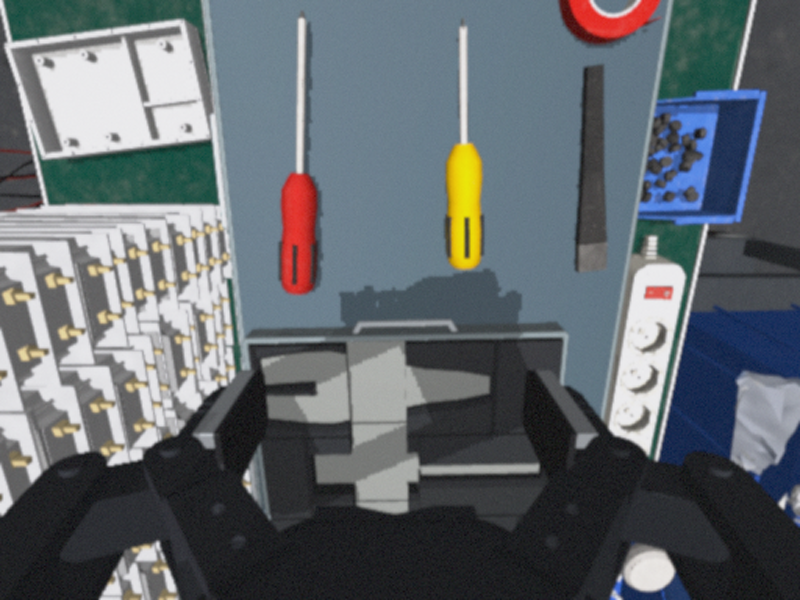

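The second wrist view shows the red driver (handle end 298,292, tip 302,14) and the yellow driver (handle end 466,268, tip 462,22). The long pliers pocket is in the far insert (265,385 to 490,383).

Run:
```python
from h import *
np.set_printoptions(precision=4,suppress=True)
f=grab("wrist"); f["T"]=np.load("w2T.npy"); k=.64
P=lambda l,z:px(f,np.array(l)*k,z)
for n,e,t,L in(("red",(298,292),(302,14),.134),("yel",(466,268),(462,22),.113)):
    a,b=P([e,t],.1145); u=(a-b)/np.linalg.norm(a-b); print(n,a,b,np.linalg.norm(a-b),"grip",b+u*L,"angle",np.degrees(np.arctan2(u[1],u[0])))
print("back edge",P([(250,338),(562,335)],.128)); print("line12",P([(410,423),(545,423)],.128))
print("trough floor",P([(349,345),(405,345),(351,418),(405,420)],.108)); print("groove long",P([(419,464),(419,474),(538,464),(538,474)],.115)); print("nose pocket",P([(263,385),(490,383)],.119))
print("red collar",P([(303,173)],.1145),"yel collar",P([(464,143)],.1145))
```

```text
red [0.482  0.2141 0.1145] [0.4964 0.4051 0.1145] 0.19149655301521015 grip [0.4863 0.2714 0.1145] angle -94.31332153177549
yel [0.6128 0.2339 0.1145] [0.6016 0.4007 0.1145] 0.16718115035244227 grip [0.6092 0.288  0.1145] angle -86.17118932031188
back edge [[0.4454 0.1807 0.128 ]
 [0.6877 0.1841 0.128 ]]
line12 [[0.5709 0.105  0.128 ]
 [0.6827 0.1055 0.128 ]]
trough floor [[0.52   0.1662 0.108 ]
 [0.5666 0.1663 0.108 ]
 [0.5199 0.0966 0.108 ]
 [0.5673 0.0947 0.108 ]]
groove long [[0.58   0.0543 0.115 ]
 [0.5802 0.0436 0.115 ]
 [0.686  0.0548 0.115 ]
 [0.687  0.0441 0.115 ]]
nose pocket [[0.4491 0.1348 0.119 ]
 [0.6369 0.1374 0.119 ]]
red collar [[0.4912 0.3043 0.1145]] yel collar [[0.6067 0.3252 0.1145]]
```

```bash
python3 -m inch '[0,12.5,12,-38,0,0,0.017,0,12.5,12,-38,0,0,0.017,0,12.5,11.5,-38,0,0,0.017,0,12.5,11.3,-38,0,0,0.016,0,0,0,0,0,0,0]'; python3 -m inch '[0,0,0,-22,0,0,0,0,0,0,-22,0,0,0,0,0,0,0,0,0,0]';  python3 -m inch '[255,0,0,0,0,0,0,255,0,0,0,0,0,0,255,0,0,0,0,0,0,255,0,0,0,0,0,0,255,0,0,0,0,0,0]' 50
```

```text
time_s: 2.8
tool_pos: [0.6084, 0.2842, 0.1545]
ee_rot: [[-0.066, 0.998, -0.007], [0.998, 0.066, -0.003], [-0.003, -0.008, -1.0]]
contact_force: [-0.3, -0.4, 0.1]
gripper_width: 0.0856
grip_force: 0.0
time_s: 3.1
tool_pos: [0.6088, 0.2841, 0.1152]
ee_rot: [[-0.065, 0.998, -0.003], [0.998, 0.065, -0.002], [-0.001, -0.003, -1.0]]
contact_force: [0.3, -0.0, -0.0]
gripper_width: 0.0854
grip_force: 0.0
time_s: 3.6
tool_pos: [0.6108, 0.2863, 0.1178]
ee_rot: [[-0.067, 0.998, 0.002], [0.998, 0.067, 0.001], [0.001, 0.002, -1.0]]
contact_force: [-0.6, -0.7, 6.8]
gripper_width: 0.0288
grip_force: 51.1
```

```bash
python3 -m inch '[255,0,0,35,0,0,0,255,0,0,35,0,0,0,255,0,0,0,0,0,0]'; python3 -m inch '[255,-6,-29,0,0,0,-0.147,255,-6,-29,0,0,0,-0.147,255,-6,-29,0,0,0,-0.147,255,-6,-29,0,0,0,-0.147,255,-6,-29,0,0,0,-0.147]'; python3 -m inch '[255,-6,-29,0,0,0,-0.147,255,-6,-29,0,0,0,-0.147,255,-6,-29,0,0,0,-0.147,255,-6,-29,0,0,0,-0.147,255,-6,-29,0,0,0,-0.147]';python3 -m inch '[255,-3,-29,0,0,0,-0.143,255,0,0,0,0,0,0,255,0,0,0,0,0,0]'
python3 - <<'E'
from h import *
f=grab("wrist"); cv2.imwrite("pics/w3.png",cv2.resize(f["img"],(800,600),interpolation=cv2.INTER_CUBIC))
np.save("w3T.npy",f["T"]); s=ctrl.state(); print(s["tool_pos"],s["ee_rot"],s["joint_pos"])
E
```

```text
time_s: 3.9
tool_pos: [0.6127, 0.2873, 0.1919]
ee_rot: [[-0.067, 0.998, 0.008], [0.998, 0.067, 0.004], [0.003, 0.008, -1.0]]
contact_force: [0.6, 0.5, -0.7]
gripper_width: 0.0293
grip_force: 50.1
time_s: 4.4
tool_pos: [0.5794, 0.1399, 0.1859]
ee_rot: [[0.624, 0.781, -0.0], [0.781, -0.624, -0.0], [-0.0, -0.0, -1.0]]
contact_force: [-0.8, 0.1, -0.6]
gripper_width: 0.0294
grip_force: 50.0
time_s: 4.9
tool_pos: [0.5494, -0.005, 0.186]
ee_rot: [[0.987, 0.161, -0.0], [0.161, -0.987, -0.0], [-0.0, -0.0, -1.0]]
contact_force: [0.7, 0.0, -0.9]
gripper_width: 0.0291
grip_force: 50.0
time_s: 5.2
tool_pos: [0.5469, -0.0332, 0.1861]
ee_rot: [[1.0, 0.025, -0.0], [0.025, -1.0, 0.0], [-0.0, -0.0, -1.0]]
contact_force: [-0.3, 0.7, -1.0]
gripper_width: 0.0293
grip_force: 50.1
[ 0.54701079 -0.03263803  0.18612295] [[ 9.99654811e-01  2.62724332e-02 -1.35113793e-04]
 [ 2.62724834e-02 -9.99654745e-01  3.84193807e-04]
 [-1.24973438e-04 -3.87610963e-04 -9.99999917e-01]] [-6.25598008e-02  2.97036615e-01  1.85265265e+00  4.47939422e-04
  9.92062307e-01  1.48171601e+00]
```

View pics/w3.png

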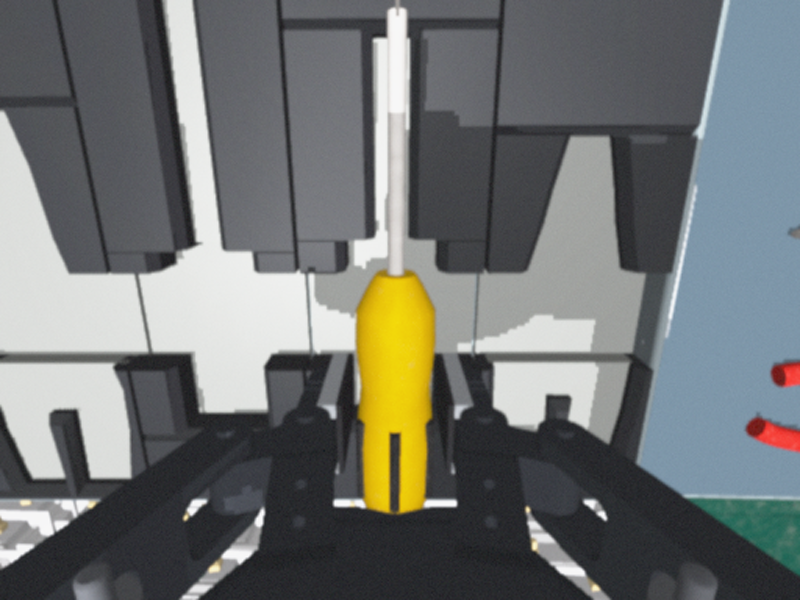

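Yellow driver held straight. The groove below shows between its top edges at (372,30)–(368,235) and (420,30)–(412,238), and the trough spans rows 270–352.

Run:
```python
from h import *
np.set_printoptions(precision=4,suppress=True)
f=grab("wrist"); f["T"]=np.load("w3T.npy"); P=lambda l,z:px(f,np.array(l)*.64,z)
print("groove",P([(368,235),(412,238),(365,35),(417,35)],.128)); print("trough walls foot",P([(440,271),(440,354),(110,271),(110,354)],.108))
print("groove tip",P([(390,33)],.128)); print("lines",P([(296,235),(489,235)],.128)); print("blade tip",P([(397,8)],.186),P([(397,270)],.186),"end",P([(395,512)],.19))
```

```text
groove [[ 0.5881 -0.0214  0.128 ]
 [ 0.5872 -0.0407  0.128 ]
 [ 0.6654 -0.0197  0.128 ]
 [ 0.6659 -0.0397  0.128 ]]
trough walls foot [[ 0.5676 -0.056   0.108 ]
 [ 0.5228 -0.0584  0.108 ]
 [ 0.5636  0.1071  0.108 ]
 [ 0.5186  0.1145  0.108 ]]
groove tip [[ 0.6663 -0.0293  0.128 ]]
lines [[ 0.5873  0.01    0.128 ]
 [ 0.5893 -0.0742  0.128 ]]
blade tip [[ 0.6583 -0.0319  0.186 ]] [[ 0.5873 -0.0338  0.186 ]] end [[ 0.4981 -0.0354  0.19  ]]
```

```bash
python3 -m inch '[255,0,0.5,-25,0,0,0,255,0,0,-20,0,0,0,255,0,0,-10,0,0,0,255,0,0,-6,0,0,0,255,0,0,0,0,0,0]'; python3 -m inch '[90,0,0,0,0,0,0,90,0,0,0,0,0,0,90,0,0,0,0,0,0]'; python3 -m inch '[90,0,0,30,0,0,0,90,0,0,40,0,0,0,90,0,0,40,0,0,0,0,0,0,0,0,0,0]'
python3 - <<'E'
from h import *
f=grab("wrist"); cv2.imwrite("pics/w4.png",f["img"])
np.save("w4T.npy",f["T"])
E
```

```text
time_s: 5.8
tool_pos: [0.5474, -0.0318, 0.126]
ee_rot: [[1.0, 0.026, 0.0], [0.026, -1.0, 0.0], [0.0, -0.0, -1.0]]
contact_force: [-0.2, -0.2, -0.0]
gripper_width: 0.0294
grip_force: 50.1
time_s: 6.1
tool_pos: [0.5473, -0.0324, 0.1255]
ee_rot: [[1.0, 0.025, 0.001], [0.025, -1.0, -0.0], [0.001, 0.0, -1.0]]
contact_force: [0.7, -0.8, -0.7]
gripper_width: 0.0554
grip_force: 0.0
time_s: 6.5
tool_pos: [0.5502, -0.0327, 0.2408]
ee_rot: [[1.0, 0.025, 0.009], [0.025, -1.0, -0.001], [0.009, 0.001, -1.0]]
contact_force: [0.2, 0.8, 0.3]
gripper_width: 0.0682
grip_force: 0.0
```

View pics/w4.png

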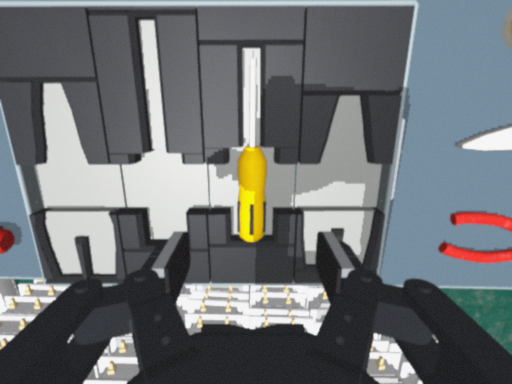

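The yellow driver is seated in the short-driver pocket (handle 252,205, blade in the groove). Before going for the red one I'll check the stack's clearance.

Run:
```python
from h import *
np.set_printoptions(precision=4,suppress=True)
a,b,f=grab("scene"),grab("side"),grab("wrist"); f["T"]=np.load("w2T.npy")
for z in(.1,.15,.2,.25,.3): print(z,"scene far corner",px(a,[(280,192)],z)[0][:2],"w2 corner",px(f,[(222*.64,206*.64)],z)[0][:2],"side corner",px(b,[(225,175)],z)[0][:2])
```

```text
0.1 scene far corner [ 0.5596 -0.154 ] w2 corner [0.4242 0.279 ] side corner [0.5936 0.1828]
0.15 scene far corner [ 0.5225 -0.0664] w2 corner [0.4436 0.2843] side corner [0.5519 0.0938]
0.2 scene far corner [0.4854 0.0213] w2 corner [0.4631 0.2896] side corner [0.5101 0.0048]
0.25 scene far corner [0.4484 0.1089] w2 corner [0.4825 0.2949] side corner [ 0.4684 -0.0842]
0.3 scene far corner [0.4113 0.1965] w2 corner [0.5019 0.3002] side corner [ 0.4266 -0.1733]
```

```bash
python3 -m inch '[0,-6,30,0,0,0,0.147,0,-6,30,0,0,0,0.147,0,-6,30,0,0,0,0.147,0,-6,30,0,0,0,0.147,0,-6,30,0,0,0,0.147]'; python3 -m inch '[0,-6.5,31,0,0,0,0.147,0,-6,31,0,0,0,0.147,0,-6,31,0,0,0,0.147,0,-6,31,0,0,0,0.147,0,-6,31,0,0,0,0.147]';python3 -m inch '[0,0,0,-30,0,0,0,0,0,0,-30,0,0,0,0,0,0,0,0,0,0]'
python3 - <<'E'
from h import *
f=grab("wrist"); cv2.imwrite("pics/w5.png",f["img"])
np.save("w5T.npy",f["T"])
E
```

```text
time_s: 7.2
tool_pos: [0.5158, 0.1184, 0.2336]
ee_rot: [[0.721, 0.693, -0.003], [0.693, -0.721, -0.001], [-0.002, -0.001, -1.0]]
contact_force: [0.5, -0.5, -1.2]
gripper_width: 0.0858
grip_force: 0.0
time_s: 7.7
tool_pos: [0.4854, 0.2734, 0.2336]
ee_rot: [[0.07, 0.998, -0.002], [0.998, -0.07, -0.001], [-0.002, -0.002, -1.0]]
contact_force: [1.1, 0.2, -0.9]
gripper_width: 0.0853
grip_force: 0.0
time_s: 8.0
tool_pos: [0.4833, 0.2711, 0.1704]
ee_rot: [[0.075, 0.997, -0.008], [0.997, -0.075, -0.005], [-0.005, -0.008, -1.0]]
contact_force: [0.2, -0.3, 0.4]
gripper_width: 0.0857
grip_force: 0.0
```

View pics/w5.png

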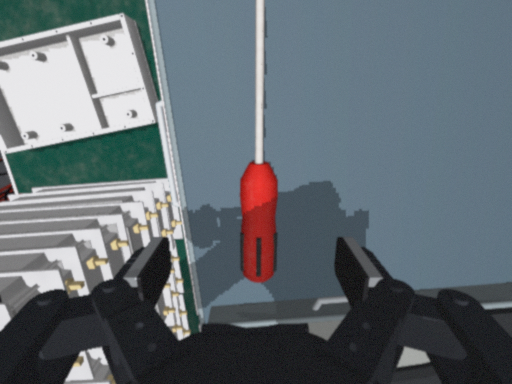

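Red driver centred under the gripper (handle 259,163 to 258,280), about 4 mm towards +x.

```bash
python3 -m inch '[90,2,0,0,0,0,0,90,1,0,-20,0,0,0,90,0,0,-25,0,0,0,90,0,0,-12,0,0,0,90,0,0,0,0,0,0]'; python3 -m inch '[255,0,0,0,0,0,0,255,0,0,0,0,0,0,255,0,0,0,0,0,0,255,0,0,0,0,0,0]' 50; python3 -m inch '[255,0,0,35,0,0,0,255,0,0,35,0,0,0,255,0,0,0,0,0,0]'
```

```text
time_s: 8.55
tool_pos: [0.4893, 0.2721, 0.1178]
ee_rot: [[0.076, 0.997, -0.001], [0.997, -0.076, -0.001], [-0.001, -0.001, -1.0]]
contact_force: [-0.5, 0.8, 0.6]
gripper_width: 0.0549
grip_force: 0.0
time_s: 8.95
tool_pos: [0.4906, 0.273, 0.1199]
ee_rot: [[0.076, 0.997, 0.002], [0.997, -0.076, 0.001], [0.001, 0.002, -1.0]]
contact_force: [-0.4, -0.5, 6.9]
gripper_width: 0.0295
grip_force: 50.6
time_s: 9.25
tool_pos: [0.4922, 0.274, 0.1934]
ee_rot: [[0.076, 0.997, 0.007], [0.997, -0.076, 0.004], [0.005, 0.007, -1.0]]
contact_force: [0.2, 0.1, -0.2]
gripper_width: 0.0291
grip_force: 49.7
```

```bash
python3 -m inch '[255,6,-22,0,0,0,-0.147,255,6,-22,0,0,0,-0.147,255,6,-22,0,0,0,-0.147,255,6,-22,0,0,0,-0.147,255,6,-22,0,0,0,-0.147]'; python3 -m inch '[255,6,-22,0,0,0,-0.147,255,5,-22,0,0,0,-0.147,255,5,-22,0,0,0,-0.147,255,5,-22,0,0,0,-0.147,255,5,-22,0,0,0,-0.147]';python3 -m inch '[255,0,0,0,0,0,0,255,0,0,0,0,0,0]'
python3 - <<'E'
from h import *
f=grab("wrist"); cv2.imwrite("pics/w6.png",f["img"])
np.save("w6T.npy",f["T"])
E
```

```text
time_s: 9.75
tool_pos: [0.5196, 0.1616, 0.1882]
ee_rot: [[0.729, 0.684, 0.0], [0.684, -0.729, 0.0], [0.0, 0.0, -1.0]]
contact_force: [0.2, -0.4, -1.0]
gripper_width: 0.0286
grip_force: 49.6
time_s: 10.25
tool_pos: [0.5456, 0.0516, 0.1882]
ee_rot: [[1.0, 0.019, 0.0], [0.019, -1.0, 0.0], [0.0, -0.0, -1.0]]
contact_force: [0.0, 0.3, -1.0]
gripper_width: 0.029
grip_force: 49.6
time_s: 10.45
tool_pos: [0.5454, 0.0523, 0.1882]
ee_rot: [[1.0, 0.026, -0.0], [0.026, -1.0, 0.0], [-0.0, -0.0, -1.0]]
contact_force: [-0.3, 0.8, -0.5]
gripper_width: 0.0291
grip_force: 49.7
```

View pics/w6.png

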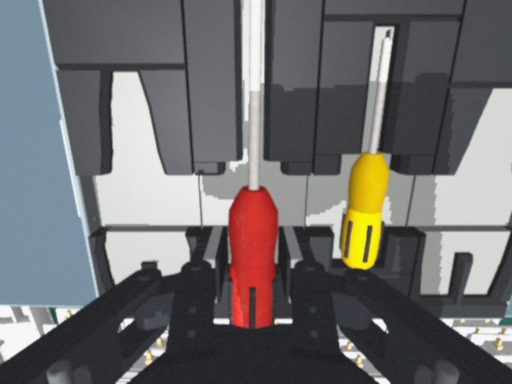

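Red driver is aligned over the long groove (top edges 240/268 at row 150, blade at col 254).

```bash
python3 -m inch '[255,1,0,-25,0,0,0,255,0,0,-20,0,0,0,255,0,0,-10,0,0,0,255,0,0,-7,0,0,0,255,0,0,0,0,0,0]'; python3 -m inch '[90,0,0,0,0,0,0,90,0,0,0,0,0,0,90,0,0,0,0,0,0]'; python3 -m inch '[90,0,0,30,0,0,0,90,0,0,40,0,0,0,90,0,0,40,0,0,0,90,0,0,0,0,0,0]'
python3 -m inch '[0,-7,-36,0,0,0,-0.147,0,-7,-36,0,0,0,-0.147,0,-7,-36,0,0,0,-0.147,0,-7,-36,0,0,0,-0.147,0,-7,-36,0,0,0,-0.147]'
```

```text
time_s: 11.0
tool_pos: [0.5469, 0.0532, 0.1272]
ee_rot: [[1.0, 0.026, 0.001], [0.026, -1.0, 0.0], [0.001, -0.0, -1.0]]
contact_force: [-1.1, 0.1, 1.5]
gripper_width: 0.0296
grip_force: 50.8
time_s: 11.3
tool_pos: [0.5467, 0.0527, 0.1265]
ee_rot: [[1.0, 0.025, 0.0], [0.025, -1.0, 0.0], [0.0, -0.0, -1.0]]
contact_force: [-0.7, 0.1, -0.4]
gripper_width: 0.0551
grip_force: 0.0
time_s: 11.7
tool_pos: [0.5497, 0.0528, 0.2418]
ee_rot: [[1.0, 0.025, 0.009], [0.025, -1.0, 0.001], [0.009, -0.001, -1.0]]
contact_force: [0.3, 0.4, -0.8]
gripper_width: 0.0553
grip_force: 0.0
time_s: 12.2
tool_pos: [0.511, -0.1288, 0.2359]
ee_rot: [[0.754, -0.656, -0.0], [-0.656, -0.754, 0.0], [-0.0, 0.0, -1.0]]
contact_force: [0.3, 0.5, 0.2]
gripper_width: 0.0855
grip_force: 0.0
```

```bash
python3 -m inch '[0,-3,-27,0,0,0,-0.141,0,-3,-27,0,0,0,-0.141,0,-3,-27,0,0,0,-0.141,0,-3,-27,0,0,0,-0.141,0,-3,-27,0,0,0,-0.141]'; python3 -m inch '[0,-3,-27,-20,0,0,-0.141,0,-4,-25,-20,0,0,-0.139,0,0,0,-20,0,0,0,0,0,0,0,0,0,0]'
python3 - <<'E'
from h import *
f=grab("wrist"); cv2.imwrite("pics/w7.png",f["img"])
np.save("w7T.npy",f["T"]); print(ctrl.state()["joint_pos"])
E
```

```text
time_s: 12.7
tool_pos: [0.4961, -0.2635, 0.2357]
ee_rot: [[0.149, -0.989, -0.0], [-0.989, -0.149, 0.0], [-0.0, 0.0, -1.0]]
contact_force: [0.4, 0.8, 0.4]
gripper_width: 0.0856
grip_force: 0.0
time_s: 13.1
tool_pos: [0.4876, -0.314, 0.1732]
ee_rot: [[-0.125, -0.992, -0.004], [-0.992, 0.125, 0.003], [-0.002, 0.005, -1.0]]
contact_force: [-0.3, -0.6, -0.0]
gripper_width: 0.0854
grip_force: 0.0
[-5.73957363e-01  3.59699348e-01  1.78959316e+00  1.50715092e-04
  9.95696736e-01  2.69193127e+00]
```

View pics/w7.png

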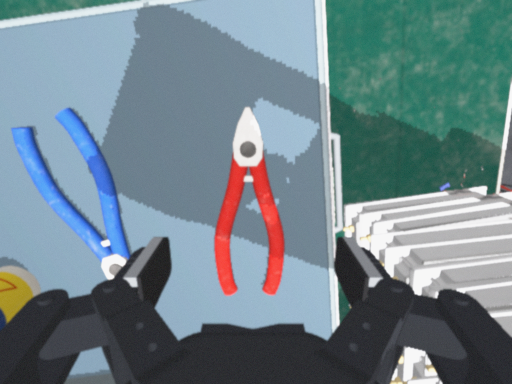

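Cutters below: tip (247,108), grip ends (231,293) and (272,292), roughly aligned with the gripper.

Run:
```python
from h import *
f=grab("wrist"); f["T"]=np.load("w7T.npy")
p=px(f,[(247,108),(231,293),(272,292)],.106); m=(p[1]+p[2])/2; u=m-p[0]
print(p,np.linalg.norm(u),(m+p[0])/2,np.degrees(np.arctan2(u[1],u[0])), ctrl.state()["tool_pos"])
```

```text
[[ 0.4809894  -0.38487011  0.106     ]
 [ 0.5140311  -0.23814049  0.106     ]
 [ 0.47973842 -0.23466541  0.106     ]] 0.14931564245337295 [ 0.48893708 -0.31063653  0.106     ] 83.88901385670012 [ 0.48932703 -0.31415784  0.17601047]
```

```bash
python3 -m inch '[60,0,2.5,-25,0,0,0.01,60,0,0,-25,0,0,0,60,0,0,-13,0,0,0,60,0,0,-4,0,0,0,60,0,0,0,0,0,0]'; python3 -m inch '[255,0,0,0,0,0,0,255,0,0,0,0,0,0,255,0,0,0,0,0,0,255,0,0,0,0,0,0]' 60; python3 -m inch '[255,0,0,25,0,0,0,255,0,0,30,0,0,0,255,0,0,30,0,0,0,255,0,0,0,0,0,0]'
```

```text
time_s: 13.7
tool_pos: [0.4899, -0.3119, 0.1097]
ee_rot: [[-0.114, -0.994, 0.0], [-0.994, 0.114, -0.0], [0.0, -0.0, -1.0]]
contact_force: [0.7, -0.2, 0.7]
gripper_width: 0.0653
grip_force: 0.0
time_s: 14.1
tool_pos: [0.4904, -0.3123, 0.1113]
ee_rot: [[-0.114, -0.993, 0.002], [-0.993, 0.114, -0.001], [0.001, -0.002, -1.0]]
contact_force: [-1.1, 2.8, 8.6]
gripper_width: 0.0422
grip_force: 57.5
time_s: 14.5
tool_pos: [0.4919, -0.3135, 0.1993]
ee_rot: [[-0.114, -0.993, 0.007], [-0.993, 0.114, -0.004], [0.004, -0.007, -1.0]]
contact_force: [0.8, -0.4, -1.0]
gripper_width: 0.042
grip_force: 59.6
```

```bash
python3 -m inch '[255,5,16,0,0,0,0.143,255,5,16,0,0,0,0.143,255,5,16,0,0,0,0.143,255,5,16,0,0,0,0.143,255,5,16,0,0,0,0.143]'; python3 -m inch '[255,5,16,0,0,0,0.143,255,5,16,0,0,0,0.143,255,5,16,0,0,0,0.143,255,5,16,0,0,0,0.143,255,5,16,0,0,0,0.143]';python3 -m inch '[255,5,18,0,0,0,0.143,255,4,18,0,0,0,0.139,255,0,0,0,0,0,0,255,0,0,0,0,0,0]'
python3 - <<'E'
from h import *
f=grab("wrist"); cv2.imwrite("pics/w8.png",f["img"])
np.save("w8T.npy",f["T"])
E
```

```text
time_s: 15.0
tool_pos: [0.5145, -0.2313, 0.194]
ee_rot: [[0.57, -0.822, -0.0], [-0.822, -0.57, 0.0], [-0.0, 0.0, -1.0]]
contact_force: [-0.5, -0.3, -0.5]
gripper_width: 0.0419
grip_force: 59.6
time_s: 15.5
tool_pos: [0.5395, -0.1513, 0.194]
ee_rot: [[0.969, -0.247, -0.0], [-0.247, -0.969, 0.0], [-0.0, -0.0, -1.0]]
contact_force: [0.0, 0.2, -0.9]
gripper_width: 0.0416
grip_force: 59.6
time_s: 15.9
tool_pos: [0.5484, -0.116, 0.194]
ee_rot: [[1.0, 0.025, -0.0], [0.025, -1.0, -0.0], [-0.0, 0.0, -1.0]]
contact_force: [-0.5, -0.3, -1.3]
gripper_width: 0.0417
grip_force: 59.6
```

View pics/w8.png

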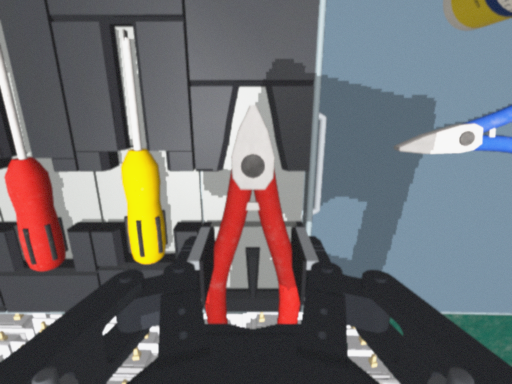

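Cutters centred over their pocket (pocket nose end 252,86, tongue 252,262, cutter tip 252,107). Both drivers sit in their pockets.

```bash
python3 - <<'E'
from h import *
f=grab("wrist"); f["T"]=np.load("w8T.npy")
print(px(f,[(252,86),(237,90),(267,90)],.119),px(f,[(252,250)],.128),px(f,[(252,107)],.187))
E
python3 -m inch '[255,0,0,-25,0,0,0,255,0,0,-25,0,0,0,255,0,0,-9,0,0,0,255,0,0,-6,0,0,0,255,0,0,0,0,0,0]'
```

```text
[[ 0.63192401 -0.11443084  0.119     ]
 [ 0.62904505 -0.10402427  0.119     ]
 [ 0.62954436 -0.12496073  0.119     ]] [[ 0.50897079 -0.11731286  0.128     ]] [[ 0.61928064 -0.11479964  0.187     ]]
time_s: 16.5
tool_pos: [0.548, -0.1165, 0.1303]
ee_rot: [[1.0, 0.025, -0.002], [0.025, -1.0, 0.0], [-0.002, -0.0, -1.0]]
contact_force: [-3.4, -0.2, 4.2]
gripper_width: 0.0423
grip_force: 59.6
```

```bash
python3 -m inch '[255,1,0,-1,0,0,0,255,0,0,0,0,0,0]'; python3 -m inch '[80,0,0,0,0,0,0,70,0,0,0,0,0,0,70,0,0,0,0,0,0]'; python3 -m inch '[70,0,0,30,0,0,0,70,0,0,40,0,0,0,70,0,0,40,0,0,0,0,0,0,0,0,0,0]'
python3 - <<'E'
from h import *
f=grab("wrist"); cv2.imwrite("pics/w9.png",f["img"])
np.save("w9T.npy",f["T"])
E
```

```text
time_s: 16.7
tool_pos: [0.5483, -0.1165, 0.1301]
ee_rot: [[1.0, 0.026, -0.003], [0.026, -1.0, -0.0], [-0.003, 0.0, -1.0]]
contact_force: [-11.9, 0.2, 17.0]
gripper_width: 0.0421
grip_force: 59.7
time_s: 17.0
tool_pos: [0.55, -0.1163, 0.1287]
ee_rot: [[1.0, 0.026, 0.001], [0.026, -1.0, -0.0], [0.001, 0.0, -1.0]]
contact_force: [-0.6, -0.7, 0.3]
gripper_width: 0.062
grip_force: 0.0
time_s: 17.4
tool_pos: [0.5528, -0.1167, 0.2439]
ee_rot: [[1.0, 0.026, 0.009], [0.027, -1.0, -0.002], [0.009, 0.002, -1.0]]
contact_force: [0.1, 0.5, 0.7]
gripper_width: 0.0747
grip_force: 0.0
```

View pics/w9.png

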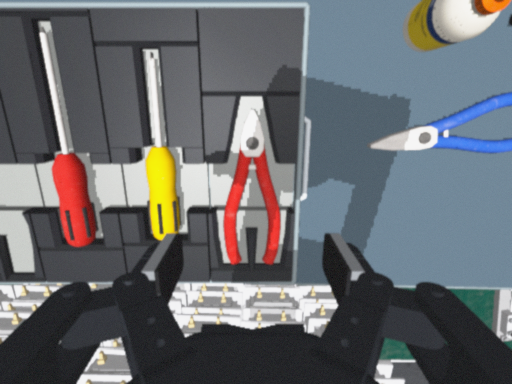

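Run:
```python
from h import *
np.set_printoptions(precision=4,suppress=True)
f=grab("wrist"); f["T"]=np.load("w9T.npy")
p=px(f,[(252,108),(234,262),(272,262)],.124); m=(p[1]+p[2])/2
print(p,np.linalg.norm(m-p[0]),(m+p[0])/2); print("pocket",px(f,[(252,97),(252,271)],.119),px(f,[(252,97),(252,274)],.128))
print("trough",px(f,[(200,163),(200,207)],.108))
b=grab("side"); cv2.imwrite("pics/s9.png",cv2.resize(b["img"][150:270,190:350],(800,600),interpolation=cv2.INTER_CUBIC))
```

```text
[[ 0.6217 -0.1156  0.124 ]
 [ 0.47   -0.101   0.124 ]
 [ 0.471  -0.1398  0.124 ]] 0.15122831023961475 [ 0.5461 -0.118   0.124 ]
pocket [[ 0.6308 -0.1154  0.119 ]
 [ 0.4567 -0.1198  0.119 ]] [[ 0.6307 -0.1154  0.128 ]
 [ 0.4591 -0.1197  0.128 ]]
trough [[ 0.5686 -0.0663  0.108 ]
 [ 0.5229 -0.0651  0.108 ]]
```

View pics/s9.png

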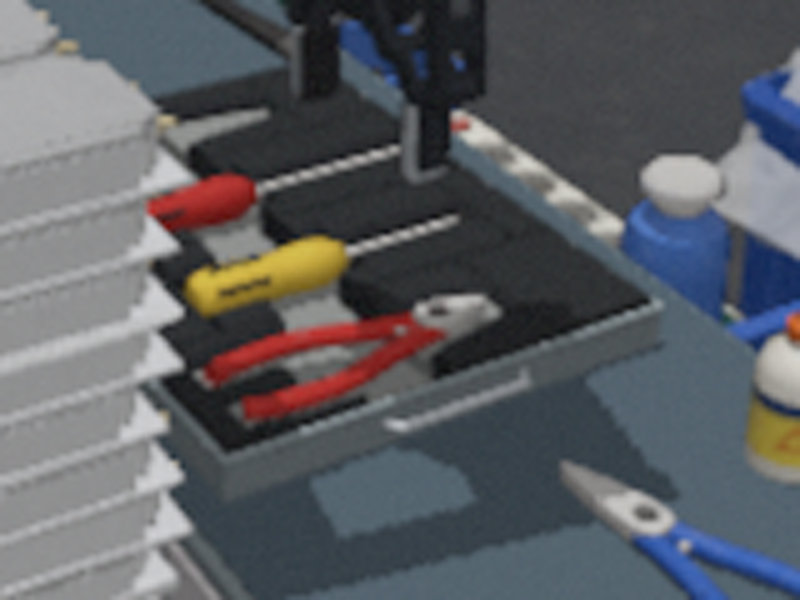

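The cutters are flat and central in their pocket (point about .546, pocket middle .545). Next, the pliers; I'll hover above them and measure by colour.

```bash
python3 -m inch '[60,4,-16,0,0,0,0.146,60,4,-16,0,0,0,0.146,60,5,-16,0,0,0,0.146,60,5,-16,0,0,0,0.146,60,5,-16,0,0,0,0.146]'; python3 -m inch '[60,5,-17,0,0,0,0.146,60,5,-17,0,0,0,0.146,60,5,-17,0,0,0,0.146,60,5,-17,0,0,0,0.146,60,5,-17,0,0,0,0.146]';python3 -m inch '[60,5,-17,0,0,0,0.146,60,4,-16,0,0,0,0.145,60,0,0,0,0,0,0,60,0,0,0,0,0,0]'
cat > blob.py <<'E'
from h import *
np.set_printoptions(precision=4,suppress=True)
def blobs(f,lo,hi,amin,z):
    m=cv2.inRange(cv2.cvtColor(f["img"],cv2.COLOR_BGR2HSV),lo,hi)
    n,l,st,c=cv2.connectedComponentsWithStats(m)
    for i in range(1,n):
        if st[i][4]>amin:
            pts=np.argwhere(l==i)[:,::-1]; print(st[i],"rect",px(f,cv2.boxPoints(cv2.minAreaRect(pts.astype(np.float32))),z)[:,:2].tolist(),"cen",px(f,[c[i]],z)[0])
f=grab("wrist"); np.save("w10T.npy",f["T"]); cv2.imwrite("pics/w10.png",f["img"]); print(ctrl.state()["tool_pos"])
print("blue");blobs(f,(105,120,60),(125,255,255),300,.106)
print("yellow");blobs(f,(20,120,80),(35,255,255),100,.13); print("orange");blobs(f,(5,150,120),(17,255,255),30,.2)
b=grab("side");print("side orange");blobs(b,(5,150,120),(17,255,255),15,.2);print("side yellow");blobs(b,(20,120,80),(35,255,255),20,.13)
E
python3 blob.py
```

```text
time_s: 18.05
tool_pos: [0.5719, -0.1963, 0.2362]
ee_rot: [[0.723, 0.691, -0.003], [0.691, -0.723, 0.001], [-0.001, -0.003, -1.0]]
contact_force: [-0.5, 0.0, -0.7]
gripper_width: 0.0654
grip_force: 0.0
time_s: 18.55
tool_pos: [0.5969, -0.2813, 0.236]
ee_rot: [[0.078, 0.997, -0.003], [0.997, -0.078, 0.001], [0.001, -0.003, -1.0]]
contact_force: [0.1, 1.1, 0.1]
gripper_width: 0.065
grip_force: 0.0
time_s: 18.95
tool_pos: [0.6058, -0.3136, 0.2364]
ee_rot: [[-0.201, 0.98, -0.003], [0.98, 0.201, 0.002], [0.002, -0.002, -1.0]]
contact_force: [0.0, 0.2, -1.0]
gripper_width: 0.0653
grip_force: 0.0
[ 0.6059 -0.3133  0.2368]
blue
[  397     5   115   309 19470] rect [[0.6896857448795989, -0.14389149323547512], [0.7806696861561002, -0.12532600688690748], [0.921513218644557, -0.4067942834275253], [0.7954509274128391, -0.43284817228937617]] cen [ 0.792  -0.2391  0.106 ]
[ 227  150   28  110 1307] rect [[0.5894258828901553, -0.4028358547276273], [0.5814073940544562, -0.2865384681049036], [0.600707708060983, -0.2848686364059672], [0.6112226762422406, -0.4012563141629338]] cen [ 0.5952 -0.3423  0.10
[... 1405 characters left out ...]
   8   9  41] rect [[0.6525424743338177, -0.29306471139134244], [0.6792665608545172, -0.2786579427570842], [0.6781899371592576, -0.29639185237858884], [0.651923720264844, -0.31009196278261375]] cen [ 0.6644 -0.2943  0.2   ]
side yellow
[227 197  33  16 291] rect [[0.496727933621849, -0.02222128378503252], [0.5918270572179057, -0.019549794814166965], [0.5737667583074213, -0.06516360942052035], [0.4831863464275025, -0.06582300509957129]] cen [ 0.5357 -0.0438  0.13  ]
[340 231  15  12 121] rect [[0.6491135210091973, -0.2816894272373639], [0.6774154489451486, -0.25634892329665204], [0.6977920987055038, -0.2829233093528809], [0.6691030009682645, -0.3070248192840703]] cen [ 0.674  -0.2823  0.13  ]
```

```bash
python3 -m inch '[60,0,0,-40,0,0,-0.01,60,0,0,-40,0,0,0,60,0,0,-30,0,0,0,60,0,0,-17,0,0,0,60,0,0,0,0,0,0]'; python3 -m inch '[255,0,0,0,0,0,0,255,0,0,0,0,0,0,255,0,0,0,0,0,0,255,0,0,0,0,0,0]' 60; python3 -m inch '[255,0,0,25,0,0,0,255,0,0,35,0,0,0,255,0,0,35,0,0,0,255,0,0,10,0,0,0,255,0,0,0,0,0,0]'
```

```text
time_s: 19.55
tool_pos: [0.6052, -0.3127, 0.1088]
ee_rot: [[-0.195, 0.981, -0.004], [0.981, 0.195, 0.002], [0.003, -0.003, -1.0]]
contact_force: [-0.3, 1.2, 0.0]
gripper_width: 0.0653
grip_force: 0.0
time_s: 19.95
tool_pos: [0.6078, -0.3145, 0.1137]
ee_rot: [[-0.196, 0.981, 0.003], [0.981, 0.196, -0.001], [-0.002, 0.003, -1.0]]
contact_force: [-1.3, 1.5, 8.0]
gripper_width: 0.0382
grip_force: 58.0
time_s: 20.45
tool_pos: [0.6076, -0.3146, 0.2188]
ee_rot: [[-0.196, 0.981, 0.004], [0.981, 0.196, -0.002], [-0.003, 0.004, -1.0]]
contact_force: [0.5, 0.4, -0.6]
gripper_width: 0.038
grip_force: 57.7
```

```bash
python3 -m inch '[255,-11,45,5,0,0,0,255,-11,45,5,0,0,0,255,-11,45,5,0,0,0]'; python3 -m inch '[255,-3,26,0,0,0,-0.145,255,-3,26,0,0,0,-0.145,255,-3,26,0,0,0,-0.145,255,-3,26,0,0,0,-0.145,255,-3,26,0,0,0,-0.145]'; python3 -m inch '[255,-3,26,0,0,0,-0.145,255,-3,26,0,0,0,-0.145,255,-3,26,0,0,0,-0.145,255,-3,26,0,0,0,-0.145,255,-3,26,0,0,0,-0.145]';python3 -m inch '[255,-2,27,-20,0,0,-0.145,255,0,27,-20,0,0,-0.14,255,0,0,0,0,0,0,255,0,0,0,0,0,0]'
python3 - <<'E'
from h import *
f=grab("wrist"); cv2.imwrite("pics/w11.png",f["img"])
np.save("w11T.npy",f["T"])
E
```

```text
time_s: 20.75
tool_pos: [0.5719, -0.1775, 0.2293]
ee_rot: [[-0.195, 0.981, -0.003], [0.981, 0.195, 0.001], [0.002, -0.003, -1.0]]
contact_force: [1.3, -0.1, -1.0]
gripper_width: 0.038
grip_force: 57.8
time_s: 21.25
tool_pos: [0.5573, -0.0479, 0.2295]
ee_rot: [[0.509, 0.861, -0.003], [0.861, -0.509, 0.0], [-0.001, -0.002, -1.0]]
contact_force: [0.1, -0.8, -1.1]
gripper_width: 0.0383
grip_force: 57.8
time_s: 21.75
tool_pos: [0.5423, 0.0819, 0.2295]
ee_rot: [[0.952, 0.307, -0.003], [0.307, -0.952, -0.0], [-0.003, -0.0, -1.0]]
contact_force: [0.4, -0.3, -1.6]
gripper_width: 0.0382
grip_force: 57.8
time_s: 22.15
tool_pos: [0.5404, 0.135, 0.1896]
ee_rot: [[0.999, 0.037, -0.003], [0.037, -0.999, -0.001], [-0.003, 0.001, -1.0]]
contact_force: [-0.4, -0.0, -1.5]
gripper_width: 0.0382
grip_force: 57.9
```

View pics/w11.png

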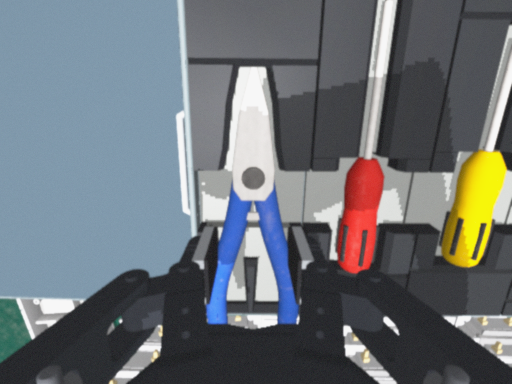

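Pliers centred over the nose pocket (pocket nose end 253,66, tongue 252,262); drivers undisturbed.

```bash
python3 - <<'E'
from h import *
f=grab("wrist"); f["T"]=np.load("w11T.npy")
print(px(f,[(253,66)],.119),px(f,[(252,262)],.128),px(f,[(252,196)],.108),px(f,[(320,171),(320,225)],.108),px(f,[(253,82),(253,75)],.185))
E
python3 -m inch '[255,0,0,-25,0,0,-0.01,255,0,0,-20,0,0,0,255,0,0,-8,0,0,0,255,0,0,-3,0,0,0,255,0,0,0,0,0,0]'
```

```text
[[0.63611631 0.13725668 0.119     ]] [[0.49271245 0.13286725 0.128     ]] [[0.54073058 0.1345659  0.108     ]] [[0.56329588 0.08208208 0.108     ]
 [0.51723348 0.07713813 0.108     ]] [[0.6223506  0.13695989 0.185     ]
 [0.62532748 0.13706794 0.185     ]]
time_s: 22.75
tool_pos: [0.5419, 0.1346, 0.1357]
ee_rot: [[1.0, 0.023, 0.0], [0.023, -1.0, 0.0], [0.0, -0.0, -1.0]]
contact_force: [0.5, -0.5, -0.8]
gripper_width: 0.0386
grip_force: 58.0
```

```bash
python3 -m inch '[255,0,0,-2,0,0,0,255,0,0,-2,0,0,0,255,0,0,0,0,0,0]'; python3 -m inch '[80,0,0,0,0,0,0,70,0,0,0,0,0,0,70,0,0,0,0,0,0]'; python3 -m inch '[70,0,0,30,0,0,0,70,0,0,40,0,0,0,70,0,0,40,0,0,0,70,0,0,0,0,0,0,70,0,0,0,0,0,0]'
cat > fin.py <<'E'
from blob import *
print("--- placed; blue at .124, red at .124")
f=grab("wrist"); blobs(f,(105,120,60),(125,255,255),250,.126); print("red"); blobs(f,(0,150,80),(5,255,255),250,.126)
print("yellow"); blobs(f,(20,120,80),(35,255,255),250,.13)
E
python3 fin.py | sed -n '/---/,$p'
```

```text
time_s: 23.05
tool_pos: [0.5424, 0.1351, 0.1327]
ee_rot: [[1.0, 0.023, 0.002], [0.023, -1.0, 0.0], [0.002, -0.0, -1.0]]
contact_force: [-2.0, -1.6, 7.6]
gripper_width: 0.0385
grip_force: 59.7
time_s: 23.35
tool_pos: [0.5417, 0.1351, 0.1314]
ee_rot: [[1.0, 0.023, 0.0], [0.023, -1.0, 0.0], [0.0, -0.0, -1.0]]
contact_force: [0.2, -0.0, -0.0]
gripper_width: 0.0617
grip_force: 0.0
time_s: 23.85
tool_pos: [0.542, 0.1352, 0.2421]
ee_rot: [[1.0, 0.023, 0.002], [0.023, -1.0, 0.001], [0.002, -0.0, -1.0]]
contact_force: [-0.7, -0.1, -0.5]
gripper_width: 0.0618
grip_force: 0.0
--- placed; blue at .124, red at .124
[ 224  151   28  114 1309] rect [[0.45892933958517257, 0.16571338620358234], [0.572542088676027, 0.1536285366521166], [0.5709868721436214, 0.13544655195701613], [0.45685735912942693, 0.14510358479061947]] cen [0.5174 0.1501 0.126 ]
[ 254  152   27  113 1289] rect [[0.5703908448574231, 0.1338794528087541], [0.5724394172922493, 0.11559135508771158], [0.4599848533553621, 0.1005615609875146], [0.4574168855211954, 0.12127653274273303]] cen [0.5179 0.1177 0.126 ]
red
[ 323  147   35   95 2217] rect [[0.4868825629235265, 0.06622735624913453], [0.578857199592959, 0.06673983834577751], [0.5769447628847915, 0.04130291776350731], [0.4844500095856357, 0.03797863800097938]] cen [0.536  0.0525 0.126 ]
[ 482  170   30   90 1126] rect [[0.47124234107838625, -0.09048490021234581], [0.5624902381641002, -0.0871133870199359], [0.5586347830614932, -0.10488913917588463], [0.4664670428142346, -0.11018739212474604]] cen [ 0.5121 -0.098   0.126 ]
yellow
[ 410  138   47   98 2880] rect [[0.4985772582756912, -0.012920821381463138], [0.5911388521329628, -0.012042502171088237], [0.586290490350805, -0.042292075555250275], [0.4924631394126148, -0.04665192851644115]] cen [ 0.5449 -0.0287  0.13  ]
```

```bash
python3 -c "
from rig import ctrl; print(ctrl.close_job())"
```

```text
the job is handed in; nothing more can be done
None
```

I put all four tools into their matching pockets and let go of them without touching the bottle or the pen, then handed the job in at about 24 s; the hand-in gave no verdict, and the pliers' final position was checked only by colour measurement.

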